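# Park the tall tin at the top of the sloping tin rack

### The job

Two tins lie on their sides at the low end of the sloping two-lane rack. With the fingertips, gently push the taller tin up its lane, over the crest and into the dip against the stop at the top, so that it stays there and does not roll back. Do not pinch or lift it, and leave the short tin and the other things where they are.

Things in the scene. Friction and masses are not known exactly. Their poses are not given: they have to be found in the camera images.
- tin_rack: sloping rack of bare 4 mm sheet metal, fixed to the table, 298 long, 244 wide, about 80 high. Two lanes side by side, each 116 wide, centred on y = +60 and y = -60 mm, between walls (one of them between the lanes) 26 high above the lane floor. Origin: on the table under the rack's middle; +x points uphill along the lanes, y across them, z up.
- rack_lip (a point): middle of the rack's low lip: x = -150 mm of the rack, 24 mm above the table. The lip, 4 thick, crosses both lanes, 10 high above their floor, and keeps tins from rolling off the low end. From here (floor 14 mm above the table) the floor rises straight at 7 degrees to the crest; a tin let go on this ramp rolls back down.
- rack_crest (a point): middle of the crest of the lane floor: x = +75 mm of the rack, 42 mm above the table. Beyond it the floor falls at 10 degrees to the stop. A tin pushed past the crest rolls on by itself and rests in the dip against the stop, its axis at x = +102 mm of the rack, 75 mm above the table.
- rack_stop (a point): middle of the foot of the upright end stop that crosses both lanes: x = +140 mm of the rack, 30 mm above the table; the stop stands 50 mm above this point.
- tall_tin_mid (a point): centre of the tall closed food tin: 75 in diameter, 110 long, about 0.5 kg, smooth. It lies on its side across one of the two lanes (either one), at the start against the low lip with its axis at about x = -129 mm of the rack, 55 mm above the table; it rolls along the lane. Its own z axis is the tin's axis.
- short_tin_mid (a point): centre of the short closed food tin, 75 in diameter, 58 long, lying on its side at the low lip of the other lane, closer to one wall of it. Not to be moved.
- salt_ramekin: small white ramekin, 66 in diameter, 38 high, standing on the table; origin at the middle of its underside. Bystander.
- spice_jar: spice jar, 45 in diameter, 106 high, standing on the table; origin at the middle of its underside. Bystander.
- steel_bowl: small metal bowl, 135 in diameter, 55 high, standing on the table; origin at the middle of its underside. Bystander.
There are look-alikes about, which are no part of the job. What is shaped like the part that bears tall_tin_mid but pink is not meant. Leave any purple look-alike of the part that bears short_tin_mid alone.

How it is judged:
By the outcome, as a careful person would: the job done as asked, in the order asked, and still so for the second after the job is handed in, with the robot touching nothing.
It also fails if it takes over 42 s, if anything falls off the work surface, if the arm or the gripper's body presses on something with over 40 N, if the wrist force passes 120 N, or if a joint passes its speed limit or range.

### The arm

A 7-joint arm with a two-finger parallel gripper is mounted at the origin on a cart in front of the work surface, level with it; the furniture and walls round the work are solid. World frame = base frame: x ahead of the robot, y to its left, z up, the work surface at z = 0. Lengths are in m, angles in degrees, forces in N, time in s.
With the tool pointing down it reaches from about 0.35 to 0.9 m from the base axis. Payload 8.1 kg.
Tool frame: the origin (TCP) lies midway between the tips of the shut fingers; the grasp point (between the pads) lies 19 mm behind it (tcp_to_grasp is the distance from the TCP to the grasp point, in m); x points along the fingers, y is the direction in which the jaws open and shut, and the axes are right-handed (so a half turn about x gives the same grasp; the last joint's range is limited). The gripper opens to 92 mm and grips with 3 to 60 N. Pads are 19 mm wide; open, the fingers measure 130 mm over their backs; the gripper's body (75 mm by 190 mm) begins 47 mm behind the grasp point.
Start: joints at [67.575, 24.895, 1.432, 90.138, -0.665, 64.973, -4.303], TCP at [0.178, -0.599, 0.227] pointing down, gripper open.
Joint ranges: [-149.89, 149.89], [-25.12, 119.58], [-72.63, 75.52], [4.76, 147.25], [-75.54, 255.54], [6.69, 114.76], [-157.13, 157.13]. Speed limits (degrees/s): [127.2, 127.2, 172.46, 172.46, 180, 180, 180].

### API

Orientations are given as [roll, pitch, yaw] about the fixed x, y, z axes, in that order (R = Rz(yaw) Ry(pitch) Rx(roll)).
In Python, from cell import * gives the robot as it stands.
- The arm moves only by the tool send_rows, never from a script. Its argument "plan" is a list of rows, each an object of numbers: "tx", "ty", "tz": the shift along the tool's x, y, z in mm; "roll": the turn about the tool's x in rad. A call has 1 to 12 rows; each row is the pose to reach, as a shift and turn from the pose commanded when the call began, along the tool's axes at that moment; what a row does not reach only later rows make up. A row lasts 1/10 s, in which the tool goes at most 50 mm and 8.59 degrees, less where a joint would pass 70% of its speed; a pose out of reach is approached as far as the arm can. A call with a gripper value outside its range is refused whole. "jaw" is the opening in per cent of the stroke, from 0 (shut) to 100 (fully open), set as the call begins (left out, the last holds). The fingers move at their own pace and stop on an object; "force" is the grip in N (left out, the last holds). Time passes only in rows, so rows that repeat a pose let the fingers close. It gives the time, the measured TCP pose, the force and the opening at its end, in the units of the state.
- state(): the state, without advancing time (a new reading comes with each control period).
- read_camera(name): name is "scene" or "top" or "wrist"; returns a dict with "color" (400x640x3 uint8, red, green, blue), "vertical_fov" (degrees; the focal length in pixels is half the picture's height over the tangent of half this angle, whatever the lens; pixels are square), "cx", "cy" (the principal point, pixels), "R" (3x3) and "t" (3): a world point X has camera coordinates R X + t. Camera axes: x right, y down, z forward; pixel columns grow to the right and rows downward; lengths in m; the calibration is good to about 2 mm. A picture is of the moment at which its call begins. There is no depth.
- finish_job(): hands the job in, once; it reports no verdict.
Trained networks look in the newest picture that a camera, given by its name, has taken for a name from the list of things; names that differ only in an ending like _2 or _b are one class to them, and where a whole thing is asked for, a point or a joint stands for the part that bears it (a point fixed in the world has none). Each returns a list of dicts, best first, with "p" (0 to 1); they miss things now and then, are a little off and sometimes report something else, mostly with a low value. They report only what shows in the picture. A call takes as long as a camera call. They do not tell look-alikes from the thing itself.
- find_in(target, camera): "uv" ([column, row] in pixels, amid what is visible of it).
- landmark_of(target, camera): "uv" ([column, row] in pixels: a listed point, or the origin of a listed thing).
The state is a dict: "t": time; "joints": joint angles; "joint_vel": joint speeds; "joint_torque": joint torques, N m; "eef_pos": TCP position; "tool_rot": TCP orientation; "contact_force": force on the tool from outside, world axes, zero at the start; "wrist_torque": the same for the moment, N m; "finger_gap": opening from 0.0 (shut) to 1.0 (fully open).
Only numpy, scipy, OpenCV 4.12 (cv2) and the standard library are available. Lean on these libraries where they do the work, as an engineer would, in place of code of your own. Each camera call takes 0.05 s, during which the arm holds its last target.

## Working session

There is one attempt and no reset: what is moved stays moved. The work goes in short steps, Python scripts to look and compute and a tool call to move; the robot and the scene stay as the last step left them, time stands still between calls to the robot, and variables do not carry over. Pictures are saved under pics/ and viewed, and the job is handed in when it is done.

Besides the shell and the picture viewer there is one more tool, called by a JSON object that holds its "fn" and its "kwargs". send_rows: Moves the arm, as the interface text tells. Its arguments: {"type":"object","properties":{"plan":{"type":"array"},"jaw":{"type":"number"},"force":{"type":"number"}},"required":["plan"]}

```bash
mkdir -p pics; ls; cat > h.py <<'E'
from cell import *
import numpy as np, cv2
def cam(n,save=None):
    c=read_camera(n)
    if save: cv2.imwrite('pics/'+save,c['color'][:,:,::-1])
    return c
def ray(c,uv):
    f=200/np.tan(np.radians(c['vertical_fov']/2))
    f=c['color'].shape[0]/2/np.tan(np.radians(c['vertical_fov']/2))
    d=np.array([(uv[0]-c['cx'])/f,(uv[1]-c['cy'])/f,1.])
    R=np.array(c['R']);t=np.array(c['t'])
    return -R.T@t, R.T@d
def atz(c,uv,z):
    o,d=ray(c,uv); return o+d*(z-o[2])/d[2]
def proj(c,X):
    f=c['color'].shape[0]/2/np.tan(np.radians(c['vertical_fov']/2))
    p=np.array(c['R'])@np.array(X)+np.array(c['t'])
    return [round(float(f*p[0]/p[2]+c['cx']),1),round(float(f*p[1]/p[2]+c['cy']),1)]
E
python3 - <<'E'
from h import *
print(state())
Z=dict(tin_rack=0,rack_lip=.024,rack_crest=.042,rack_stop=.03,tall_tin_mid=.055,short_tin_mid=.055,salt_ramekin=0,spice_jar=0,steel_bowl=0)
for n in ['scene','top']:
    c=cam(n,n+'0.png')
    print(n,c['R'],c['t'],c['vertical_fov'],c['cx'],c['cy'])
    for k,z in Z.items():
        for r in landmark_of(k,n)[:4]: print(k,np.round(r['uv']),round(r['p'],2),atz(c,r['uv'],z).round(3))
E
```

```text
pics
{'t': 0.0, 'joints': array([67.57553847, 24.93485835,  1.42935235, 90.18935466, -0.66478656,
       64.97260037, -4.30491361]), 'joint_vel': array([-0.05349877, -0.01771511, -0.06579963, -0.1076259 , -0.04462628,
        0.01460809, -0.03915807]), 'joint_torque': array([ 8.84399719e-05, -6.67854595e+01,  9.84686762e-01, -3.14470375e+01,
       -6.06840011e-02,  4.29940433e-02,  1.65454117e-04]), 'eef_pos': array([ 0.17780498, -0.59864244,  0.22596023]), 'tool_rot': array([-85.29595059,  89.91148563, 111.24525028]), 'contact_force': array([-0.18216817, -0.3154936 ,  1.03417696]), 'wrist_torque': array([0.02078306, 0.00333138, 0.02854479]), 'finger_gap': 0.9991686044215093}
scene [[-0.75225845 -0.65883302  0.00680232]
 [-0.47697774  0.53743486 -0.69545381]
 [ 0.45453213 -0.52640556 -0.7185386 ]] [0.40495047 0.35973778 1.17733983] 42.07603854386806 332.03781327287584 200.53049092861323
tin_rack [320. 253.] 0.61 [0.529 0.061 0.   ]
rack_lip [362. 214.] 0.78 [ 0.52  -0.107  0.024]
rack_crest [297. 253.] 0.7 [0.549 0.123 0.042]
rack_stop [280. 273.] 0.9 [0.545 0.192 0.03 ]
tall_tin_mi
[... 720 characters left out ...]
 [336. 216.] 0.76 [ 0.52  -0.11   0.024]
rack_lip [289. 215.] 0.51 [0.52  0.05  0.024]
rack_crest [270. 208.] 0.59 [0.544 0.114 0.042]
rack_stop [246. 207.] 0.61 [0.548 0.195 0.03 ]
rack_stop [333. 216.] 0.49 [ 0.519 -0.099  0.03 ]
tall_tin_mid [328. 201.] 0.92 [ 0.569 -0.08   0.055]
tall_tin_mid [376. 238.] 0.82 [ 0.447 -0.241  0.055]
short_tin_mid [322. 123.] 0.77 [ 0.83  -0.062  0.055]
short_tin_mid [327. 228.] 0.61 [ 0.479 -0.08   0.055]
short_tin_mid [246. 208.] 0.48 [0.545 0.19  0.055]
short_tin_mid [332. 199.] 0.37 [ 0.575 -0.095  0.055]
salt_ramekin [430. 248.] 0.77 [ 0.412 -0.431  0.   ]
spice_jar [219. 171.] 0.59 [0.676 0.299 0.   ]
steel_bowl [435. 202.] 0.8 [ 0.568 -0.449  0.   ]
```

View pics/scene0.png

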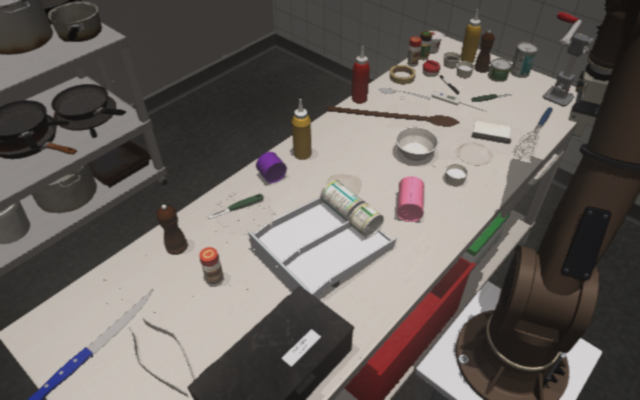

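View pics/top0.png

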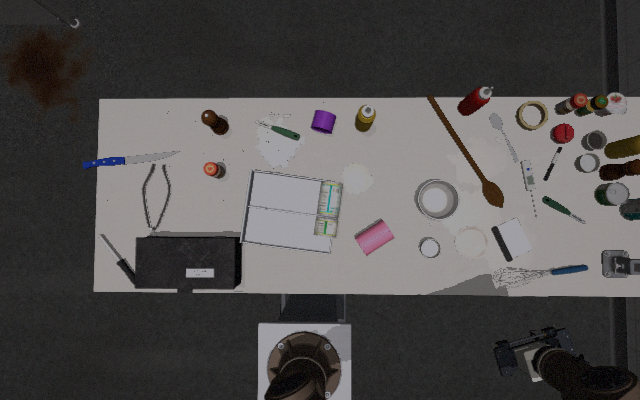

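The tall tin is the far label tin at scene (342,200) / top (329,196). The short tin sits beside it at top (326,228), the pink one is at (375,237), and the rack's uphill direction points left in the top view. Next I'll fit the rack pose and check it with an overlay.

```bash
cat > fit.py <<'E'
from h import *
from scipy.optimize import least_squares
def W(p,r): 
    c,s=np.cos(p[2]),np.sin(p[2]); return np.array([p[0]+c*r[0]-s*r[1],p[1]+s*r[0]+c*r[1],r[2]])
E
python3 - <<'E'
from fit import *
L=dict(tin_rack=(0,0,0),rack_lip=(-.15,0,.024),rack_crest=(.075,0,.042),rack_stop=(.14,0,.03),tall_tin_mid=(-.129,-.06,.055))
cs={n:cam(n) for n in['scene','top']}
obs=[]
for n,c in cs.items():
    for k in L:
        if k=='tin_rack':continue
        for r in landmark_of(k,n)[:1]: obs.append((c,L[k],r['uv'],k,n))
f=lambda p:np.concatenate([np.array(proj(c,W(p,r)))-uv for c,r,uv,_,_ in obs])
s=least_squares(f,[.53,.04,1.48],loss='soft_l1',x_scale=[.1,.1,.5],diff_step=1e-4)
print(s.x,np.degrees(s.x[2]));print([(o[3],o[4]) for o in obs],f(s.x).reshape(-1,2).round(1).tolist())
p=s.x
for n,c in cs.items():
    im=c['color'][:,:,::-1].copy()
    S=3;x0,y0=(220,150) if n=='top' else (230,150)
    im=cv2.resize(im[y0:y0+150,x0:x0+200],None,fx=4,fy=4,interpolation=cv2.INTER_CUBIC)
    def P(r):
        u=proj(c,W(p,r));return (int((u[0]-x0+.5)*4),int((u[1]-y0+.5)*4))
    def pl(pts,col):
        cv2.polylines(im,[np.array([P(q) for q in pts])],False,col,1)
    for y in(-.122,0,.122):
        pl([(-.152,y,.04),(.075,y,.068),(.14,y,.056)],(0,0,255))
    pl([(-.152,-.122,.024),(-.152,.122,.024)],(255,0,0))
    pl([(.142,-.122,.08),(.142,.122,.08)],(0,160,0))
    for y in(-.005,-.115):
        t=np.linspace(0,6.3,30);pl([(-.129+.0375*np.cos(a),y,.055+.0375*np.sin(a)) for a in t],(255,0,255))
    cv2.imwrite(f'pics/ov_{n}.png',im)
E
```

```text
[0.53 0.04 1.48] 84.79775367936183
[('rack_lip', 'scene'), ('rack_crest', 'scene'), ('rack_stop', 'scene'), ('tall_tin_mid', 'scene'), ('rack_lip', 'top'), ('rack_crest', 'top'), ('rack_stop', 'top'), ('tall_tin_mid', 'top')] [[3.8, -0.6], [5.1, 0.1], [3.2, -2.0], [-1.5, -3.4], [3.3, -0.9], [3.8, 2.8], [4.6, 5.2], [1.6, -0.5]]
```

View pics/ov_top.png

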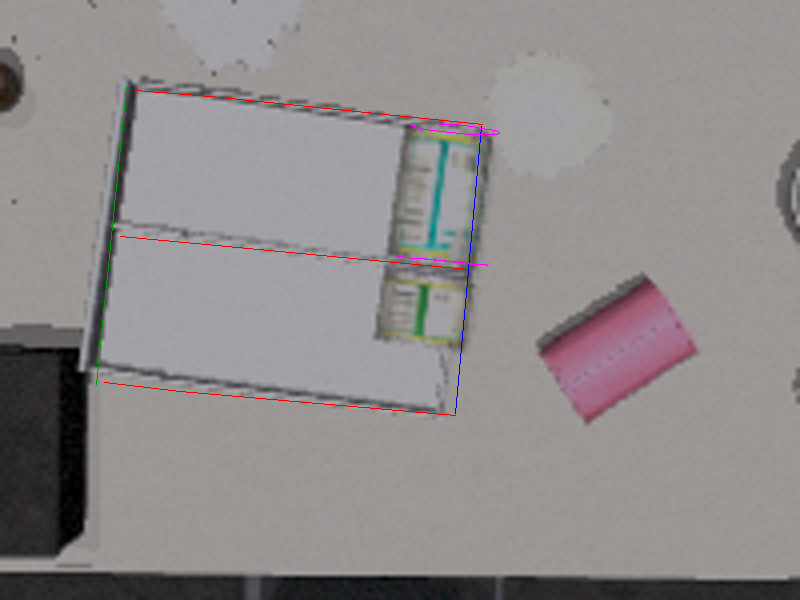

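View pics/ov_scene.png

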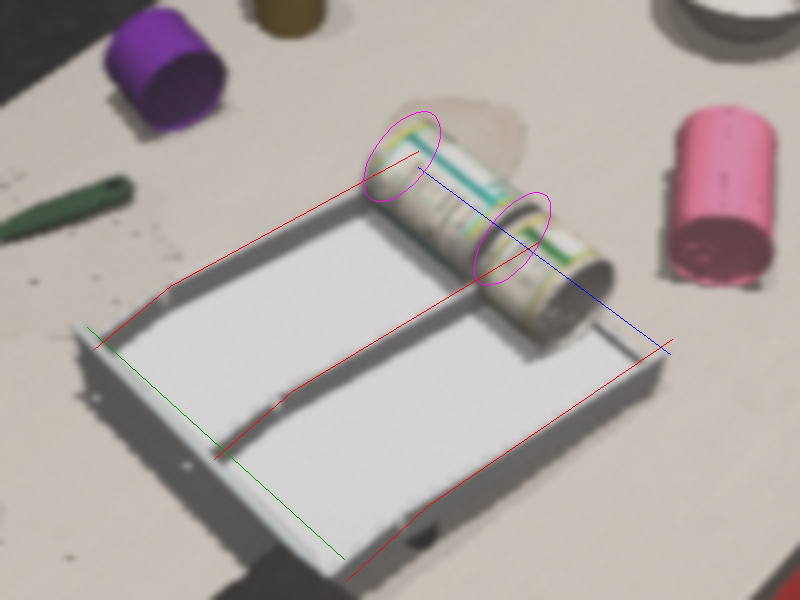

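The optimiser stalled because `proj` rounds its output, so the overlay is about 3 px short of the stop. I'll remove the rounding and refit.

```bash
sed -i 's/return \[round(float(f\*p\[0\]\/p\[2\]+c\[.cx.\]),1),round(float(f\*p\[1\]\/p\[2\]+c\[.cy.\]),1)\]/return [f*p[0]\/p[2]+c["cx"],f*p[1]\/p[2]+c["cy"]]/' h.py; tail -2 h.py
python3 - <<'E'
from fit import *
L=dict(rack_lip=(-.15,0,.024),rack_crest=(.075,0,.042),rack_stop=(.14,0,.03),tall_tin_mid=(-.129,-.06,.055))
cs={n:cam(n) for n in['scene','top']}
obs=[]
for n,c in cs.items():
    for k in L:
        for r in landmark_of(k,n)[:1]: obs.append((c,L[k],r['uv'],k,n))
# hand-read corners, top edge of the stop, ends of the walls
q=lambda x0,y0,u,v:(x0+u/4-.5,y0+v/4-.5)
T=cs['top'];S=cs['scene']
obs+=[(T,(.142,-.122,.08),q(220,150,128,82),'c1','top'),(T,(.142,.122,.08),q(220,150,86,370),'c2','top'),
 (T,(-.152,.122,.04),q(220,150,441,412),'c3','top'),
 (S,(.142,-.122,.08),q(230,150,80,326),'c1','scene'),(S,(.142,.122,.08),q(230,150,336,575),'c2','scene'),(S,(-.152,.122,.04),q(230,150,664,358),'c3','scene')]
f=lambda p:np.concatenate([np.array(proj(c,W(p,r)))-uv for c,r,uv,_,_ in obs])
s=least_squares(f,[.53,.04,1.48],loss='soft_l1',x_scale=[.1,.1,.5])
p=s.x;print(p,np.degrees(p[2]))
for o,e in zip(obs,f(p).reshape(-1,2).round(1).tolist()):print(o[3],o[4],e)
np.save('p.npy',p)
for n,c in cs.items():
    im=c['color'][:,:,::-1].copy()
    x0,y0=(220,150) if n=='top' else (230,150)
    im=cv2.resize(im[y0:y0+150,x0:x0+200],None,fx=4,fy=4,interpolation=cv2.INTER_CUBIC)
    def P(r):
        u=proj(c,W(p,r));return (int((u[0]-x0+.5)*4),int((u[1]-y0+.5)*4))
    def pl(pts,col):
        cv2.polylines(im,[np.array([P(q) for q in pts])],False,col,1)
    for y in(-.122,0,.122):
        pl([(-.152,y,.04),(.075,y,.068),(.14,y,.056)],(0,0,255))
    pl([(-.152,-.122,.024),(-.152,.122,.024)],(255,0,0))
    pl([(.142,-.122,.08),(.142,.122,.08)],(0,160,0))
    for y in(-.005,-.115):
        t=np.linspace(0,6.3,30);pl([(-.129+.0375*np.cos(a),y,.055+.0375*np.sin(a)) for a in t],(255,0,255))
    cv2.imwrite(f'pics/ov2_{n}.png',im)
A=W(p,(-.205,-.06,.12));print('approach',A,'tin',W(p,(-.129,-.06,.055)))
from scipy.spatial.transform import Rotation as Ro
st=state();R=Ro.from_euler('xyz',st['tool_rot'],degrees=True).as_matrix()
print(R.round(3));u=np.array([np.cos(p[2]),np.sin(p[2]),0])
for sg in(1,-1):
    z=R.T@u*sg;print('roll',np.arctan2(-z[1],z[2]))
print('shift mm',R.T@(A-st['eef_pos'])*1000)
E
```

```text
p=np.array(c['R'])@np.array(X)+np.array(c['t'])
    return [f*p[0]/p[2]+c["cx"],f*p[1]/p[2]+c["cy"]]
[0.531771   0.04737306 1.45388746] 83.30161523757582
rack_lip scene [-0.9, 0.1]
rack_crest scene [2.9, 0.7]
rack_stop scene [1.6, -4.2]
tall_tin_mid scene [1.8, -0.6]
rack_lip top [-1.6, -0.0]
rack_crest top [-0.4, -2.5]
rack_stop top [-1.4, 0.3]
tall_tin_mid top [0.4, 0.1]
c1 top [-1.4, -0.2]
c2 top [-0.5, 1.8]
c3 top [0.3, 1.3]
c1 scene [-0.5, 0.1]
c2 scene [-2.7, -2.6]
c3 scene [0.3, -2.0]
approach [ 0.56744967 -0.16322616  0.12      ] tin [ 0.57631452 -0.08774495  0.055     ]
[[-0.     0.285 -0.959]
 [-0.    -0.959 -0.285]
 [-1.    -0.     0.   ]]
roll 1.976338292508686
roll -1.165254361081107
shift mm [ 106.72216554 -307.01554365 -497.47093202]
```

View pics/ov2_top.png

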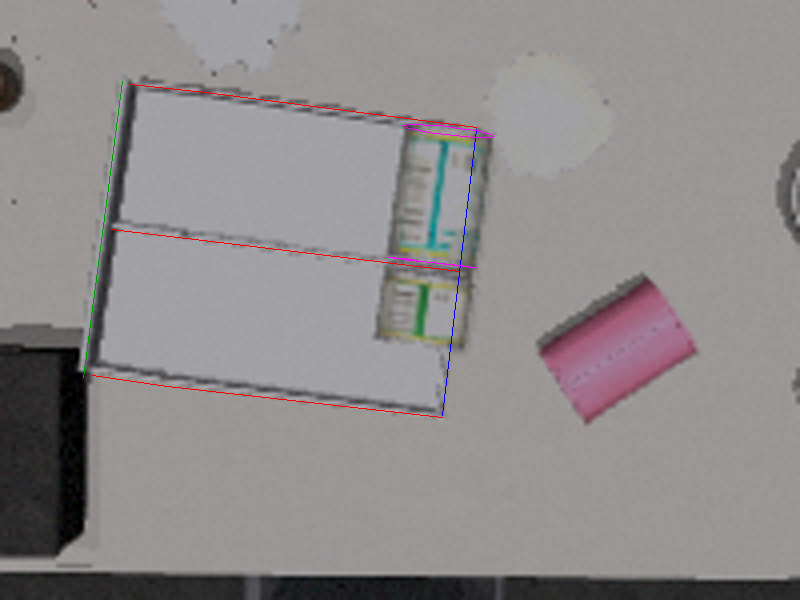

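View pics/ov2_scene.png

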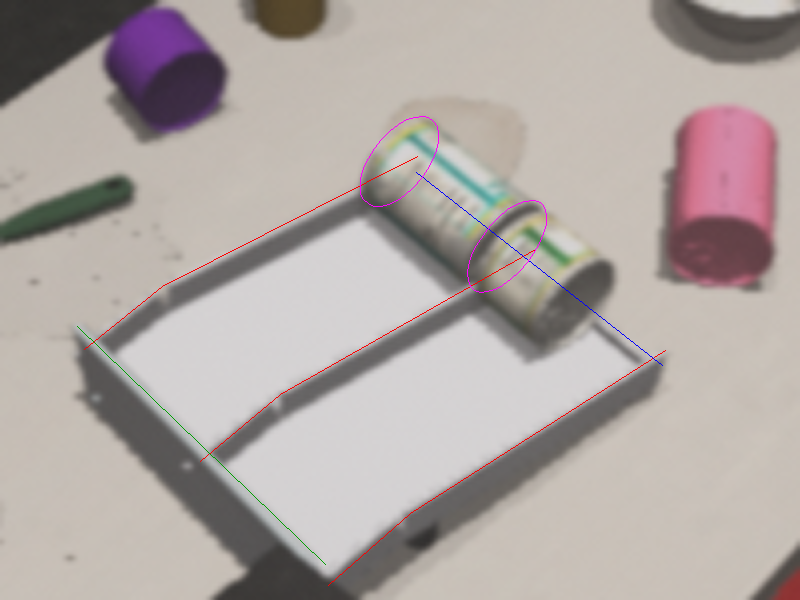

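The overlay now agrees to about 3 mm. I'll go above the approach point behind the tin, turn the jaws across the lane and set them half open.

{"fn": "send_rows", "kwargs": {"plan": [{"tx":0,"ty":-15,"tz":-25,"roll":-0.06},{"tx":0,"ty":-41,"tz":-66,"roll":-0.16},{"tx":0,"ty":-66,"tz":-108,"roll":-0.26},{"tx":0,"ty":-92,"tz":-149,"roll":-0.36},{"tx":0,"ty":-118,"tz":-190,"roll":-0.46},{"tx":0,"ty":-143,"tz":-232,"roll":-0.56},{"tx":0,"ty":-169,"tz":-273,"roll":-0.66},{"tx":0,"ty":-194,"tz":-315,"roll":-0.76},{"tx":0,"ty":-220,"tz":-356,"roll":-0.86},{"tx":0,"ty":-246,"tz":-398,"roll":-0.96},{"tx":0,"ty":-271,"tz":-439,"roll":-1.06},{"tx":0,"ty":-285,"tz":-462,"roll":-1.12}], "jaw": 50}}

```text
t: 3.2
eef_pos: [0.5422, -0.1902, 0.227]
tool_rot: [141.8, 89.9, 43.0]
contact_force: [0.6, -0.5, -0.7]
finger_gap: 0.499
```

```bash
cat > rel.py <<'E'
from fit import *
from scipy.spatial.transform import Rotation as Ro
p=np.load('p.npy')
def rel(st,tgt=None):
    R=Ro.from_euler('xyz',st['tool_rot'],degrees=True).as_matrix()
    d=st['eef_pos']-np.array([p[0],p[1],0]);c,s=np.cos(p[2]),np.sin(p[2])
    print('t',st['t'],'rack xyz mm',(np.array([c*d[0]+s*d[1],-s*d[0]+c*d[1],d[2]])*1000).round(1),'gap',round(st['finger_gap'],2),'F',st['contact_force'].round(1))
    u=np.array([c,s,0]);z=-R.T@u;print('roll left',np.arctan2(-z[1],z[2]).round(3),'R x',R[:,0].round(3))
    if tgt is not None: print('shift',(R.T@(W(p,tgt)-st['eef_pos'])*1000).round(1))
E
python3 - <<'E'
from rel import *
rel(state(),(-.205,-.06,.12))
c=cam('wrist','w1.png')
E
```

```text
t 3.2 rack xyz mm [-234.7  -38.1  227. ] gap 0.5 F [ 0.6 -0.5 -0.7]
roll left -0.037 R x [ 0.002  0.001 -1.   ]
shift [107.1  20.7 -30.3]
```

View pics/w1.png

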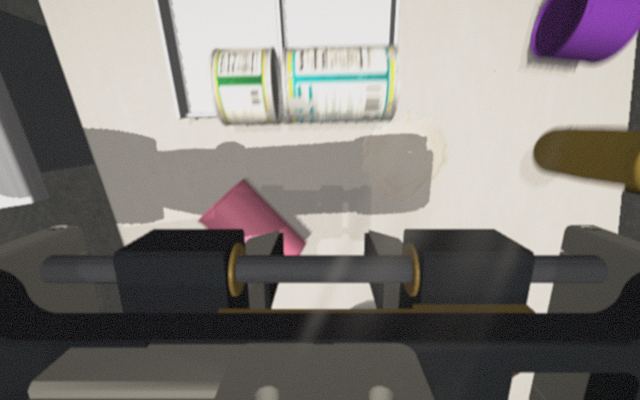

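The wrist view shows the tall tin at columns 287–396, rows 45–123. The lane walls run close to vertical, so the yaw is about right. I'll check the lateral offset from this picture.

```bash
python3 - <<'E'
from rel import *
c=cam('wrist')
for r in landmark_of('tall_tin_mid','wrist')[:2]+landmark_of('rack_lip','wrist')[:1]: print(r)
def rk(X):
    d=X-np.array([p[0],p[1],X[2]]);cc,s=np.cos(p[2]),np.sin(p[2]);return (np.array([cc*d[0]+s*d[1],-s*d[0]+cc*d[1]])*1000).round(1)
for uv,z in [((287,85),.09),((396,85),.09),((341,85),.09),((282,20),.055),((282,45),.05),((395,20),.055),((397,5),.055),((180,115),.035)]:print(uv,rk(atz(c,uv,z)))
for r in landmark_of('tall_tin_mid','wrist')[:1]:print(rk(atz(c,r['uv'],.055)))
print('expected walls',[proj(c,W(p,(x,y,.04+(x+.15)*.123))) for x in(-.1,-.05) for y in(-.122,0,.122)])
E
```

```text
{'uv': [253.8, 235.7], 'p': 0.79}
{'uv': [334.6, 88.5], 'p': 0.74}
{'uv': [285.6, 112.8], 'p': 0.78}
(287, 85) [-124.3   -9.4]
(396, 85) [-127.4 -111.3]
(341, 85) [-125.8  -59.9]
(282, 20) [-58.8  -4.3]
(282, 45) [-80.   -2.3]
(395, 20) [ -62.2 -116.8]
(397, 5) [ -49.  -118.4]
(180, 115) [-144.7  119.9]
[-285.    43.9]
expected walls [[np.float64(396.89916611030503), np.float64(63.01707274587238)], [np.float64(281.56952918795145), np.float64(66.84636707119029)], [np.float64(166.7398925683997), np.float64(70.65905986741933)], [np.float64(399.90342648582237), np.float64(7.080467119703684)], [np.float64(277.4328202620982), np.float64(11.275667247935274)], [np.float64(155.52594170111755), np.float64(15.451557025414644)]]
```

```bash
python3 - <<'E'
from rel import *
c=cam('wrist')
im=c['color'][:,:,::-1].copy()
x0,y0=130,0;k=3
im=cv2.resize(im[0:170,x0:x0+266],None,fx=3,fy=3,interpolation=cv2.INTER_CUBIC)
for dy,col in((0,(0,0,255)),(-1.5,(0,160,0))):
    q=p.copy();q[2]+=np.radians(dy)
    for seg in [[(-.152,y,.04),(.0,y,.059)] for y in(-.12,0,.12)]+[[(-.152,-.122,.024),(-.152,.122,.024)]]:
        P=[proj(c,W(q,r)) for r in seg];cv2.polylines(im,[np.array([[(u-x0+.5)*3,(v+.5)*3] for u,v in P]).astype(int)],False,col,1)
cv2.imwrite('pics/w2.png',im)
E
```

```text
(no output)
```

View pics/w2.png

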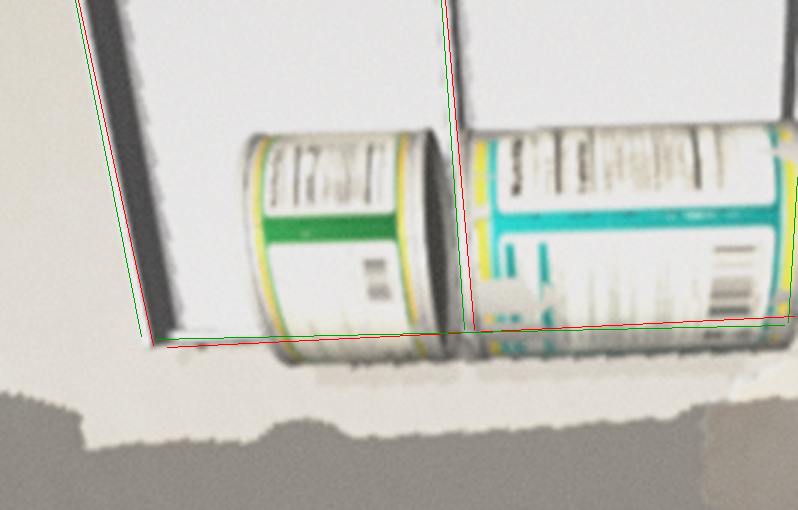

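The yaw and lateral position hold. I'll align, then go straight down behind the tin to tip height 0.045 (rack x -205).

{"fn": "send_rows", "kwargs": {"plan": [{"tx":0,"ty":11,"tz":-15,"roll":-0.02},{"tx":10,"ty":21,"tz":-30,"roll":-0.037},{"tx":35,"ty":21,"tz":-30,"roll":-0.037},{"tx":65,"ty":21,"tz":-30,"roll":-0.037},{"tx":95,"ty":21,"tz":-30,"roll":-0.037},{"tx":120,"ty":21,"tz":-30,"roll":-0.037},{"tx":140,"ty":21,"tz":-30,"roll":-0.037},{"tx":155,"ty":21,"tz":-30,"roll":-0.037},{"tx":167,"ty":21,"tz":-30,"roll":-0.037},{"tx":176,"ty":21,"tz":-30,"roll":-0.037},{"tx":181,"ty":21,"tz":-30,"roll":-0.037},{"tx":181,"ty":21,"tz":-30,"roll":-0.037}]}}

```text
t: 4.7
eef_pos: [0.5652, -0.1681, 0.0455]
tool_rot: [-85.2, 90.0, 177.7]
contact_force: [-0.5, 0.3, -0.4]
finger_gap: 0.498
```

```bash
python3 - <<'E'
from rel import *
rel(state(),(-.176,-.06,.045))
c=cam('wrist','w3.png')
E
```

```text
t 4.7 rack xyz mm [-210.1  -58.4   45.5] gap 0.5 F [-0.5  0.3 -0.4]
roll left -0.008 R x [-0.  0. -1.]
shift [  0.5   1.4 -34.2]
```

View pics/w3.png

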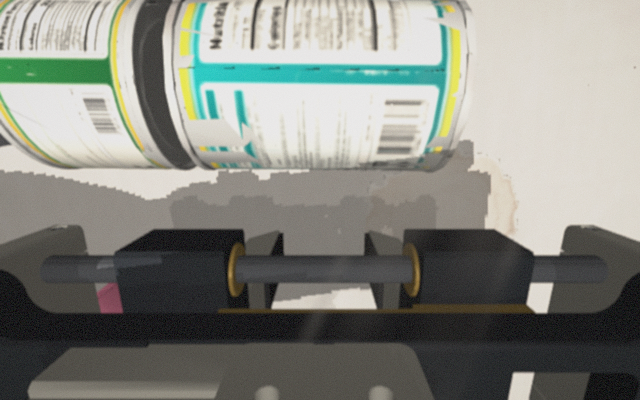

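The tin is centred on the fingers (column 320 against about 325), with clearance to the short tin. I'll start the push gently along the 7° ramp.

{"fn": "send_rows", "kwargs": {"plan": [{"tx":0,"ty":1,"tz":-10,"roll":-0.008},{"tx":0,"ty":1,"tz":-20,"roll":-0.008},{"tx":0,"ty":1,"tz":-26,"roll":-0.008},{"tx":0,"ty":1,"tz":-31,"roll":-0.008},{"tx":0,"ty":1,"tz":-35,"roll":-0.008},{"tx":-0.5,"ty":1,"tz":-39,"roll":-0.008},{"tx":-1,"ty":1,"tz":-43,"roll":-0.008},{"tx":-1.5,"ty":1,"tz":-47,"roll":-0.008},{"tx":-2,"ty":1,"tz":-51,"roll":-0.008},{"tx":-2.5,"ty":1,"tz":-55,"roll":-0.008},{"tx":-3,"ty":1,"tz":-59,"roll":-0.008},{"tx":-3.5,"ty":1,"tz":-63,"roll":-0.008}]}}

```text
t: 5.95
eef_pos: [0.5745, -0.1082, 0.0499]
tool_rot: [28.1, 89.8, -68.8]
contact_force: [-1.0, -6.3, 5.6]
finger_gap: 0.499
```

```bash
python3 - <<'E'
from rel import *
rel(state())
c=cam('wrist','w4.png');c=cam('scene');cv2.imwrite('pics/s4.png',cv2.resize(c['color'][140:300,220:430,::-1],None,fx=3.5,fy=3.5))
E
```

```text
t 5.95 rack xyz mm [-149.5  -60.6   49.9] gap 0.5 F [-1.  -6.3  5.6]
roll left -0.003 R x [ 0.001 -0.003 -1.   ]
```

View pics/w4.png

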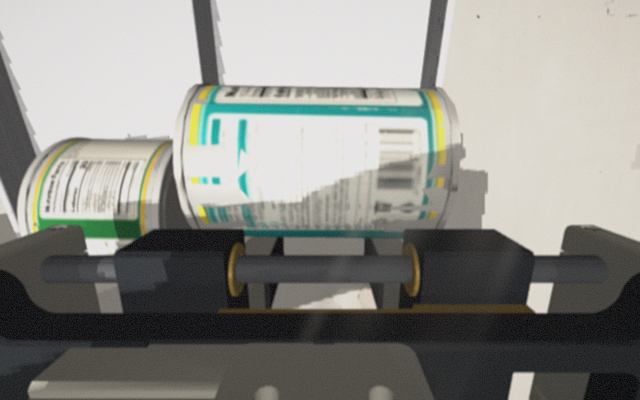

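View pics/s4.png

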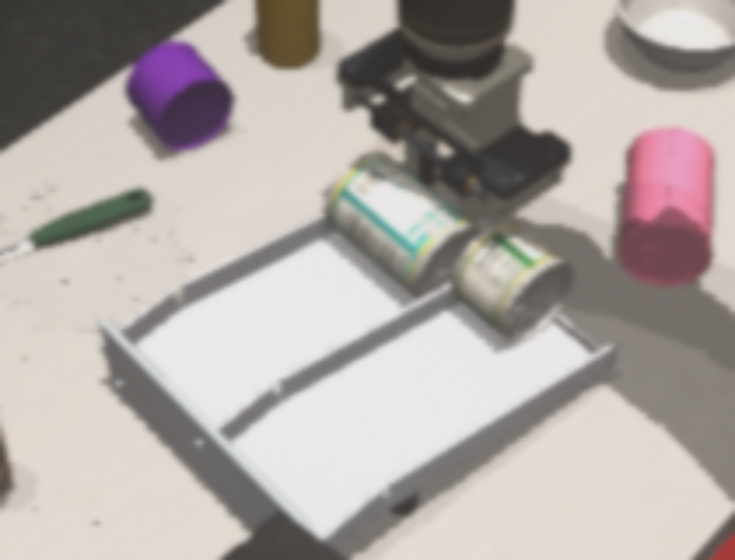

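The tin has left the lip and is rolling up square in its lane at about 6 N, and the short tin hasn't moved. I'll continue.

{"fn": "send_rows", "kwargs": {"plan": [{"tx":-0.6,"ty":0,"tz":-5},{"tx":-1.2,"ty":0,"tz":-11},{"tx":-2,"ty":0,"tz":-18},{"tx":-3,"ty":0,"tz":-26},{"tx":-4,"ty":0,"tz":-34},{"tx":-5,"ty":0,"tz":-42},{"tx":-6,"ty":0,"tz":-50},{"tx":-7,"ty":0,"tz":-58},{"tx":-8,"ty":0,"tz":-66},{"tx":-9,"ty":0,"tz":-74},{"tx":-9.8,"ty":0,"tz":-81},{"tx":-10.5,"ty":0,"tz":-87}]}}

```text
invalid input
```

```bash
python3 - <<'E'
from rel import *
rel(state(),(.0,-.06,.067))
c=cam('wrist','w5.png')
E
```

```text
t 6.05 rack xyz mm [-147.6  -60.4   49.7] gap 0.5 F [-0.2 -2.6  2.5]
roll left -0.001 R x [ 0.001 -0.001 -1.   ]
shift [ -17.4   -0.5 -147.6]
```

View pics/w5.png

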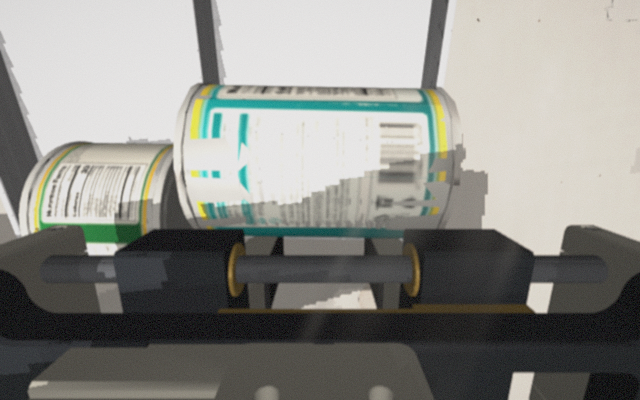

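The move was refused, probably because the rows left out roll, so nothing moved. I'll resend with it.

{"fn": "send_rows", "kwargs": {"plan": [{"tx":-0.6,"ty":0,"tz":-5,"roll":0},{"tx":-1.2,"ty":0,"tz":-11,"roll":0},{"tx":-2,"ty":0,"tz":-18,"roll":0},{"tx":-3,"ty":0,"tz":-26,"roll":0},{"tx":-4,"ty":0,"tz":-34,"roll":0},{"tx":-5,"ty":0,"tz":-42,"roll":0},{"tx":-6,"ty":0,"tz":-50,"roll":0},{"tx":-7,"ty":0,"tz":-58,"roll":0},{"tx":-8,"ty":0,"tz":-66,"roll":0},{"tx":-9,"ty":0,"tz":-74,"roll":0},{"tx":-9.8,"ty":0,"tz":-81,"roll":0},{"tx":-10.5,"ty":0,"tz":-87,"roll":0}]}}

```text
t: 7.3
eef_pos: [0.5843, -0.0185, 0.0598]
tool_rot: [-135.4, 90.0, 127.9]
contact_force: [1.0, -4.0, 2.8]
finger_gap: 0.495
```

```bash
python3 - <<'E'
from rel import *
rel(state(),(.0,-.06,.067))
c=cam('wrist','w6.png')
E
```

```text
t 7.3 rack xyz mm [-59.3 -59.8  59.8] gap 0.49 F [ 1.  -4.   2.8]
roll left 0.0 R x [-0.  0. -1.]
shift [ -7.2   0.2 -59.3]
```

View pics/w6.png

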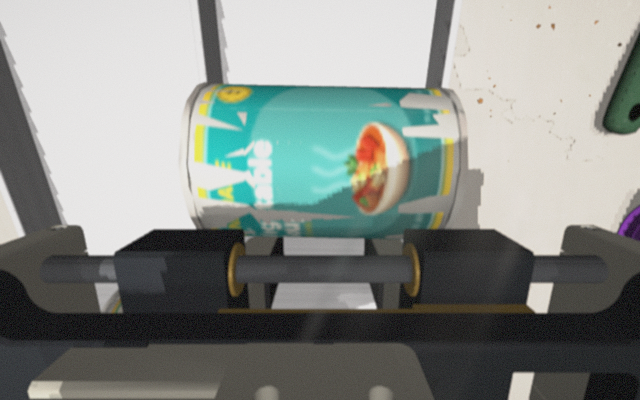

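The tin is still square on the fingertips, with its axis at about x = -12. I'll push to just short of the crest.

{"fn": "send_rows", "kwargs": {"plan": [{"tx":-0.6,"ty":0,"tz":-5,"roll":0},{"tx":-1.3,"ty":0,"tz":-11,"roll":0},{"tx":-2.2,"ty":0,"tz":-18,"roll":0},{"tx":-3.2,"ty":0,"tz":-26,"roll":0},{"tx":-4.2,"ty":0,"tz":-34,"roll":0},{"tx":-5.2,"ty":0,"tz":-42,"roll":0},{"tx":-6,"ty":0,"tz":-49,"roll":0},{"tx":-6.8,"ty":0,"tz":-55,"roll":0},{"tx":-7.5,"ty":0,"tz":-61,"roll":0},{"tx":-8.1,"ty":0,"tz":-66,"roll":0},{"tx":-8.7,"ty":0,"tz":-71,"roll":0},{"tx":-9.3,"ty":0,"tz":-76,"roll":0}]}}

```text
t: 8.55
eef_pos: [0.5932, 0.0563, 0.069]
tool_rot: [-18.6, 90.0, -115.3]
contact_force: [0.4, -4.9, 3.7]
finger_gap: 0.498
```

```bash
python3 - <<'E'
from rel import *
rel(state(),(.033,-.06,.07))
c=cam('wrist','w7.png')
E
```

```text
t 8.55 rack xyz mm [ 16. -60.  69.] gap 0.5 F [ 0.4 -4.9  3.7]
roll left -0.0 R x [-0. -0. -1.]
shift [ -1.   0. -17.]
```

View pics/w7.png

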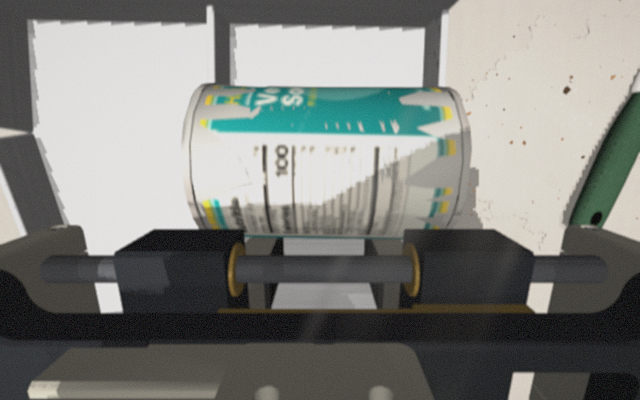

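The tin's axis is at about x = 63, just before the crest. I'll take the last 24 mm at 2 mm per row.

{"fn": "send_rows", "kwargs": {"plan": [{"tx":-0.3,"ty":0,"tz":-2,"roll":0},{"tx":-0.6,"ty":0,"tz":-4,"roll":0},{"tx":-0.8,"ty":0,"tz":-6,"roll":0},{"tx":-1,"ty":0,"tz":-8,"roll":0},{"tx":-1.2,"ty":0,"tz":-10,"roll":0},{"tx":-1.4,"ty":0,"tz":-12,"roll":0},{"tx":-1.4,"ty":0,"tz":-14,"roll":0},{"tx":-1.4,"ty":0,"tz":-16,"roll":0},{"tx":-1.4,"ty":0,"tz":-18,"roll":0},{"tx":-1.4,"ty":0,"tz":-20,"roll":0},{"tx":-1.4,"ty":0,"tz":-22,"roll":0},{"tx":-1.4,"ty":0,"tz":-24,"roll":0}]}}

```text
t: 9.8
eef_pos: [0.596, 0.0801, 0.0704]
tool_rot: [-56.4, 90.0, -153.1]
contact_force: [-0.6, 0.7, 0.2]
finger_gap: 0.5
```

```bash
python3 - <<'E'
from rel import *
rel(state())
c=cam('wrist','w8.png')
c=cam('scene');cv2.imwrite('pics/s8.png',cv2.resize(c['color'][140:300,220:430,::-1],None,fx=3.5,fy=3.5))
E
```

```text
t 9.8 rack xyz mm [ 40.  -60.   70.4] gap 0.5 F [-0.6  0.7  0.2]
roll left -0.0 R x [-0. -0. -1.]
```

View pics/w8.png

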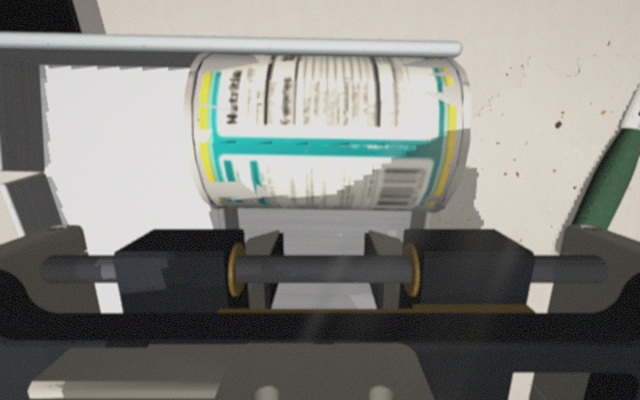

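View pics/s8.png

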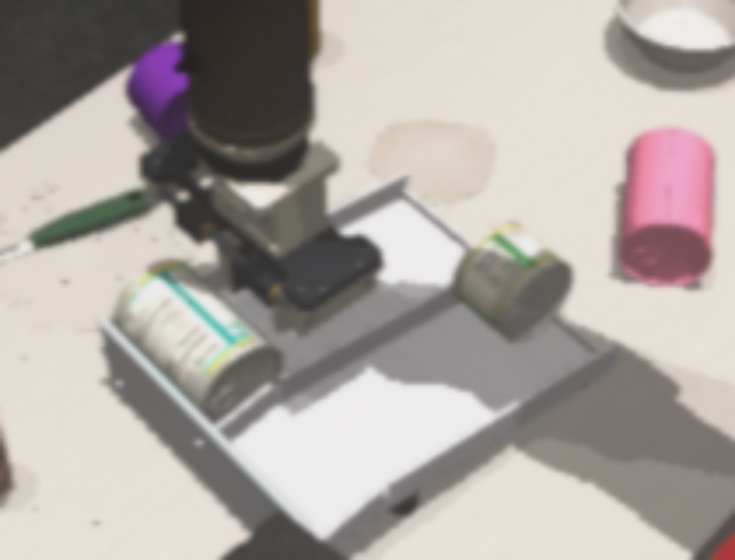

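The tin rolled over the crest and rests against the stop, and the fingers are clear with no contact force. I'll back off a little, rise, and check again.

{"fn": "send_rows", "kwargs": {"plan": [{"tx":-2,"ty":0,"tz":10,"roll":0},{"tx":-8,"ty":0,"tz":22,"roll":0},{"tx":-20,"ty":0,"tz":30,"roll":0},{"tx":-40,"ty":0,"tz":32,"roll":0},{"tx":-65,"ty":0,"tz":32,"roll":0},{"tx":-90,"ty":0,"tz":32,"roll":0},{"tx":-115,"ty":0,"tz":32,"roll":0},{"tx":-135,"ty":0,"tz":32,"roll":0},{"tx":-145,"ty":0,"tz":32,"roll":0},{"tx":-150,"ty":0,"tz":32,"roll":0},{"tx":-150,"ty":0,"tz":32,"roll":0}]}}

```text
t: 11.0
eef_pos: [0.5923, 0.0477, 0.2207]
tool_rot: [79.1, 90.0, -17.6]
contact_force: [-0.3, 0.4, 0.2]
finger_gap: 0.503
```

```bash
python3 - <<'E'
from rel import *
rel(state())
def rk(X):
    d=X-np.array([p[0],p[1],X[2]]);cc,s=np.cos(p[2]),np.sin(p[2]);return (np.array([cc*d[0]+s*d[1],-s*d[0]+cc*d[1]])*1000).round(1)
for n in('scene','wrist','top'):
    c=cam(n,n+'9.png')
    for r in landmark_of('tall_tin_mid',n)[:2]:print(n,'tall',np.round(r['uv']),r['p'],rk(atz(c,r['uv'],.075)))
    for r in landmark_of('short_tin_mid',n)[:2]:print(n,'short',np.round(r['uv']),r['p'],rk(atz(c,r['uv'],.055)))
c=cam('scene');cv2.imwrite('pics/s9.png',cv2.resize(c['color'][100:300,170:480,::-1],None,fx=2.5,fy=2.5))
E
```

```text
t 11.0 rack xyz mm [  7.4 -60.  220.7] gap 0.5 F [-0.3  0.4  0.2]
roll left -0.001 R x [ 0.001 -0.    -1.   ]
scene tall [410. 196.] 0.77 [-266.5   65.7]
scene tall [276. 235.] 0.75 [ 95.1 -68.3]
scene short [273. 169.] 0.8 [ -63.9 -291.5]
scene short [367. 220.] 0.62 [-129.1   36.6]
wrist tall [326.  98.] 0.59 [101.8 -61.3]
wrist short [532. 252.] 0.59 [ -67.7 -303.5]
top tall [375. 239.] 0.96 [-291.5   52.8]
top short [324. 120.] 0.77 [ -77.4 -319.1]
top short [326. 226.] 0.76 [-128.5   31.5]
```

View pics/s9.png

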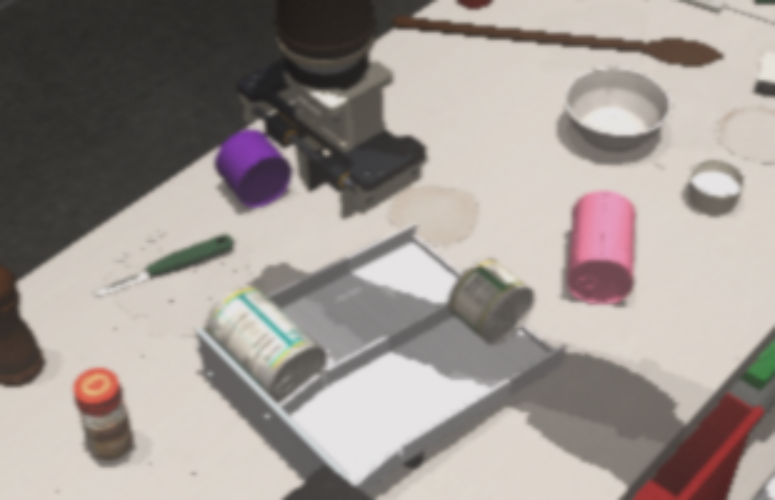

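View pics/wrist9.png

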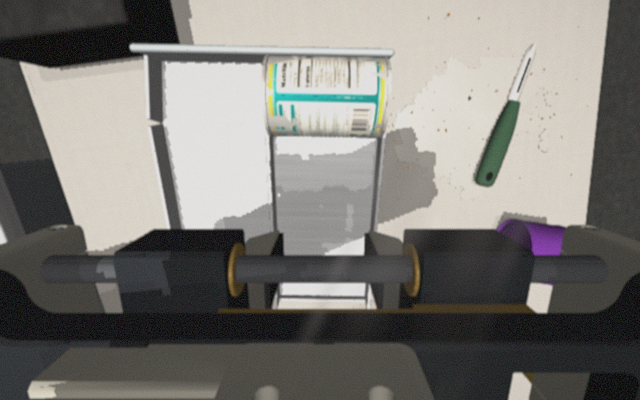

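The tall tin measures x = 101.8, y = -61.3 against an expected 102, -60, resting against the stop. The short tin (x about -129) and the other things are where they were.

```bash
python3 -c "
from cell import *
print(finish_job())"
```

```text
the job is handed in; nothing more can be done
None
```

The tall tin is in the dip against the stop, and I handed the job in at about 11 s of the 42 s allowed. I pushed it up the lane with both fingertips, jaws half open and never closed on it. Contact-force readings stayed below about 9 N. It rolled over the crest by itself, and I then backed the fingers off and raised the gripper clear.

**Last checks:**
- **Tall tin:** the wrist camera put its axis at x = 101.8, y = -61 mm of the rack, against an expected 102 and -60. The scene camera read it a little off, at 95 and -68. It looked at rest in two pictures about a second apart.
- **Robot:** the contact force was near zero, so it was touching nothing.
- **Short tin and other things:** the short tin is still at the low lip, at x about -129 mm. In the scene picture the pink and purple look-alikes, ramekin, jar and bowl look unmoved.

**What disagreed or failed:**
- In the last top and scene pictures, the network's best "tall tin" was the pink look-alike, so I ignored it.
- In the top view, where the arm hid much of the rack, it did not report the real tin at all.
- My first rack fit stalled because of rounding, and I redid it before moving.
- One move call was refused for a missing roll value, with no effect on the scene.

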